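# Hand the pepper-crushing dish out of the spice drawer

## Robot

A 6-joint arm with a two-finger parallel gripper is mounted at the origin on the work surface. World frame = base frame: x ahead of the robot, y to its left, z up, the work surface at z = 0. Lengths are in m, angles in rad, forces in N, time in s.
With the tool pointing down it reaches from about 0.375 to 0.975 m from the base axis. Payload 3.8 kg.
Tool frame: the origin (TCP) lies midway between the tips of the shut fingers; the grasp point (between the pads) lies 19 mm behind it; z points along the fingers, y is the direction in which the jaws open and shut (so a half turn about z gives the same grasp; the last joint's range is limited). The gripper opens to 85 mm and grips with 20 to 120 N. Pads are 22 mm wide; open, the fingers measure 114 mm over their backs; the gripper's body (76 mm by 85 mm) begins 54 mm behind the grasp point. The pads swing forward as they close: fully open they stand 13 mm farther back than shut.
Start: joints at [1.194, 0.264, 1.604, -0, 1.274, -0.037], TCP at [0.225, 0.636, 0.231] pointing down, gripper open.
Joint ranges: [-2.63, 2.63], [-0.94, 2.18], [0.31, 2.57], [-1.31, 4.45], [0, 2.66], [-2.55, 2.55]. Speed limits (rad/s): [2.57, 2.57, 3.14, 3.14, 3.14, 3.14].

## Interface

Orientations are given as a rotation vector (axis times angle).
In Python, from workcell import bot gives the robot as it stands.
- The arm moves only by the tool drive_tool, never from a script. Its argument "deltas" is a list of rows, each an object with "hand": the opening, from 0 (shut) to 1 (fully open); "offset": the shift along the world's x, y, z in cm, a list of three; "angular": the turn, a rotation vector about the world's x, y, z in degrees, a list of three. A call has 1 to 8 rows; each row is the pose to reach, as a shift and turn from the pose commanded when the call began; what a row does not reach only later rows make up. A row lasts 1/8 s, in which the tool goes at most 62.5 mm and 10.7 degrees, less where a joint would pass 70% of its speed; a pose out of reach is approached as far as the arm can. A call with a gripper value outside its range is refused whole. The fingers move at their own pace and stop on an object; "force" is the grip in N (left out, the last holds). Time passes only in rows, so rows that repeat a pose let the fingers close. It gives the time, the measured TCP pose, the force and the opening at its end, in the units of the state.
- bot.read_state(): the state, without advancing time (a new reading comes with each control period).
- bot.read_camera(name): name is "side" or "top"; returns a dict with "frame" (480x640x3 uint8, blue, green, red), "mtx" (3x3 intrinsics, pixels), "k1" (the pictures are not rectified: a ray, as slopes to the right and down, at radius r is drawn at 1 + k1 r^2 times it, then the intrinsics apply), "R" (3x3) and "t" (3): a world point X has camera coordinates R X + t. Camera axes: x right, y down, z forward; pixel columns grow to the right and rows downward; lengths in m; the calibration is good to about 2 mm. A picture is of the moment at which its call begins. There is no depth.
- bot.finish_job(): hands the job in, once; it reports no verdict.
The state is a dict: "time": time; "q": joint angles; "joint_vel": joint speeds; "joint_torque": joint torques, N m; "tool_pos": TCP position; "tcp_rot": TCP orientation; "wrist_force": force on the tool from outside, world axes, zero at the start; "torque": the same for the moment, N m; "width": opening from 0.0 (shut) to 1.0 (fully open).
Only numpy, scipy, OpenCV 4.12 (cv2) and the standard library are available. Lean on these libraries where they do the work, as an engineer would, in place of code of your own. Each camera call takes 0.05 s, during which the arm holds its last target. There are 200 camera calls.

## Task

Someone at the fridge wants the pepper-crushing dish: pull the spice drawer gently out to its stop, take the two-eared dish by one ear and lift it out, well above the top of the cabinet. Keeping it level all the while, so that the loose stone ball stays in the middle, give it a quarter turn until the free ear points straight at the fridge side of the shelf for them to take. Finish while still holding it there, level and still, by that one ear, with the drawer left open and nothing else moved or knocked over.

Things in the scene. Friction and masses are not known exactly. Their poses are not given: they have to be found in the camera images.
- cabinet: low oak drawer cabinet, 195 mm deep, 318 wide, 104 high, fixed on the right of the shelf. Its front looks to the fridge side, to within 15 degrees. Origin: under the middle of the shut drawer's front face, on the shelf surface (z 0). The drawer opens along the cabinet's own -x axis; right out, all but the last 9 mm of its inside is clear of the cabinet's top
- drawer (a joint): how far the drawer is out, m: 0 shut, 0.150 at the stop (starts 0 to 0.012 out); about 1.5 N of friction, stays where left. Front 316 mm wide, top edge 102 above the shelf; sides 40 high, inside 159 deep, floor 23.5 above the shelf. A 36 mm high divider parts it into a bay 214 wide, its middle 35 mm to the cabinet's -y side (nearer the robot), with the dish, and one 62 wide with the jars
- drawer_handle (a point): middle of the drawer's steel bar handle: a level round bar 11 mm thick and 130 mm long across the drawer front (along the cabinet's y), 42 mm out from the front's face (36 mm of free space behind the bar), on two posts 110 mm apart, and 82 mm above the shelf. Axes as the cabinet's
- dish: white stoneware dish: round bowl 108 mm across, 35 high, with two solid ears on opposite sides (168 over the ears), 0.18 to 0.28 kg. Origin: centre of the foot's underside, z up, x along the ears. Lies on the drawer floor, ears across the drawer within 5 degrees (ear_a nearer the robot), within 15 mm of its bay's middle. Dished: slope 4 degrees within 13 mm of the middle, 9 to 27 mm, 20 to 42 mm
- ear_a (a point): grip point in the middle of the ear on the dish's -x side (the one nearer the robot at the start). Each ear is a block 14 mm wide (along the dish's y), 22 mm high (26 to 48 mm above the foot) and reaches from 51 to 84 mm from the dish's centre; this point is 68 mm from the centre and 37 mm above the foot. Axes as the dish's
- ear_b (a point): the same for the ear on the dish's +x side
- dish_mid (a point): the spot where the ball's centre is when it lies in the middle of the dish: on the dish's axis, 21 mm above the foot's underside
- ball_center (a point): centre of the loose granite ball, 28 mm across, 32 g, that lies in the dish and rolls easily
- fridge_side (a point): fixed point on the shelf top near its left edge, where the fridge stands: a tall white fridge beyond the left edge (+y side of the robot), its flat side wall facing the shelf and running along x. This point's y axis (the same as the robot's +y) points straight at the fridge; x and z are the robot's too
- frog: white ceramic magnet frog, 50 mm long and 50 high, on the cabinet's top. Origin under its middle
- egg_ring: dark hard silicone egg ring, 92 mm across and 16 high with a small wire tab, on the cabinet's top. Origin under its middle
- grinder: chrome pepper grinder, 56 mm across and 177 high, standing on the left of the shelf. Origin under its middle
- bottle: empty amber glass bottle with a cork stopper, 70 mm across and 212 high, standing on the left of the shelf. Origin under its middle
- mug: blue ceramic mug, 78 mm across and 88 high, on the left of the shelf. Origin under its middle
- jar_a: small glass spice jar with a steel cap, 42 mm across and 60 high, standing in the drawer's narrow bay (the side away from the robot). Origin under its middle
- jar_b: a second jar like jar_a in the same bay, farther back
- ball: that ball as a body (its origin rolls with it: use ball_center)
Things that resemble listed ones, but are neither listed nor needed, are in the scene too. Of the things that look like the grinder, take the one that is farthest to the robot's left at the start. Of the things shaped like the bottle, the amber one is meant.

How it is judged:
On the way, in this order (a step that is already met when the one before it is completed fails the run):
1. the drawer is pulled out to its stop with the dish still lying in it (value of joint drawer above 0.143 m and height (world z) of dish below 0.035 m), for 0.2 s.
2. the dish is lifted clear above the cabinet's top, level and in the fingers (height (world z) of dish above 0.125 m and angle between dish's own z axis and vertical below 0.14 rad and contact force between the fingers and dish above 1 N), for 0.1 s.
At the end, for the whole second after the job is handed in: Dish held by one ear, at rest, foot over 125 mm above the shelf, tilt under 0.10 rad, not touching cabinet, grinder or bottle; free ear towards the fridge (+y) within 0.20 rad; ball within 12 mm of the dish's middle; drawer still over 100 mm out (height (world z) of dish above 0.125 m and angle between dish's own z axis and vertical below 0.1 rad and angle between the x axis of dish and the y axis of fridge_side, either way round below 0.2 rad and ((x of the grasp point in the frame of dish below -0.04 m and x of fridge_side in the frame of dish above 0 m) or (x of the grasp point in the frame of dish above 0.04 m and x of fridge_side in the frame of dish below 0 m)) and contact force between the fingers and dish above 1 N and contact force between dish and cabinet below 0.1 N and contact force between dish and grinder below 0.1 N and contact force between dish and bottle below 0.1 N and linear speed of dish below 0.02 m/s and angular speed of dish below 0.1 rad/s and distance between ball_center and dish_mid below 0.012 m and value of joint drawer above 0.1 m); the arm keeps its last pose, push and grip.
It fails at once if the ball rolls more than 20 mm from the middle of the dish (distance between ball_center and dish_mid above 0.02 m).
It fails at once if the dish is tipped by more than 0.20 rad (angle between dish's own z axis and vertical above 0.2 rad).
It fails at once if the fingers hold or push the ball (contact force between the fingers and ball above 0.3 N).
It fails at once if a bystander on the shelf or the cabinet is moved by more than 25 mm (distance of any of frog, egg_ring, grinder, bottle, mug from where it was at the start of the episode above 0.025 m).
It fails at once if a spice jar is knocked over (angle between any of jar_a, jar_b's own z axis and vertical above 0.5 rad).
It also fails if it takes over 67 s, if anything falls off the work surface, if the arm or the gripper's body presses on something with over 40 N, if the wrist force passes 120 N, or if a joint passes its speed limit or range.

## Working session

There is one attempt and no reset: what is moved stays moved. The work goes in short steps, Python scripts to look and compute and a tool call to move; the robot and the scene stay as the last step left them, time stands still between calls to the robot, and variables do not carry over. Pictures are saved under pics/ and viewed, about 8 in all and at most 12, crops included, and the job is handed in when it is done.

Besides the shell and the picture viewer there is one more tool, called after ">>>" by a JSON object that holds its "name" and its "arguments", one argument or row to a line. drive_tool: Moves the arm, as the interface text tells. Its arguments: {"type":"object","properties":{"deltas":{"type":"array"},"force":{"type":"number"}},"required":["deltas"]}

```bash
mkdir -p pics; cat > h.py <<'E'
import numpy as np, cv2
from workcell import bot
def cam(n,save=None):
    c=bot.read_camera(n)
    if save: cv2.imwrite('pics/'+save,c['frame'])
    return c
def ray(c,u,v):
    K=np.array(c['mtx']);x=np.array([(u-K[0,2])/K[0,0],(v-K[1,2])/K[1,1]])
    s=x.copy()
    for _ in range(30): s=x/(1+c['k1']*(s@s))
    R=np.array(c['R']);return -R.T@np.array(c['t']),R.T@np.array([s[0],s[1],1])
def plane(c,u,v,z):
    o,d=ray(c,u,v);return o+d*(z-o[2])/d[2]
def proj(c,X):
    p=np.array(c['R'])@np.array(X)+np.array(c['t']);s=p[:2]/p[2];s=s*(1+c['k1']*(s@s))
    K=np.array(c['mtx']);return K[0,0]*s[0]+K[0,2],K[1,1]*s[1]+K[1,2]
E
python3 - <<'E'
from h import *
for n in('top','side'):
    c=cam(n,n+'0.png');o,d=ray(c,320,240);print(n,o,d,c['mtx'][0][0],c['k1'])
print(bot.read_state())
E
```

```text
top [0.39210375 0.07338873 1.18400597] [ 0.1187145  -0.01122813 -0.99295514] 542.3370948298907 -0.07459720776936632
side [ 0.37270895 -0.68410973  0.93682431] [ 0.13607089  0.6464611  -0.75106961] 500.1975054537619 -0.13731175865249592
{'time': 0.1, 'q': array([ 1.19412713e+00,  2.64721498e-01,  1.60525866e+00,  1.89585573e-05,
        1.27367345e+00, -3.69005876e-02]), 'joint_vel': array([-1.30813486e-04, -8.61853395e-04, -4.50088483e-03,  1.71342160e-03,
        2.35778564e-03, -3.84169482e-05]), 'joint_torque': array([-1.23089361e-03, -5.16706109e+01, -3.68588161e+01, -3.24983330e-05,
        6.24232154e-03, -3.31716862e-06]), 'tool_pos': array([0.2247093 , 0.63579747, 0.23004561]), 'tcp_rot': array([-0.53107761, -3.09592976,  0.00316208]), 'wrist_force': array([-0.05088115,  0.29440316, -0.041776  ]), 'torque': array([-0.01749809,  0.01306235, -0.0129905 ]), 'width': 1.0000670499208795}
```

View pics/top0.png

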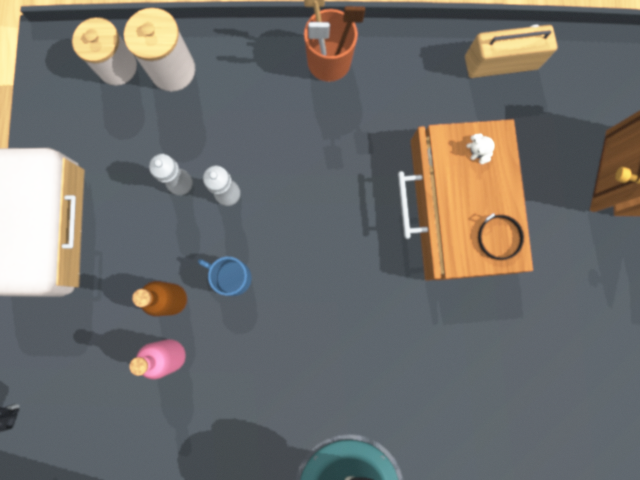

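View pics/side0.png

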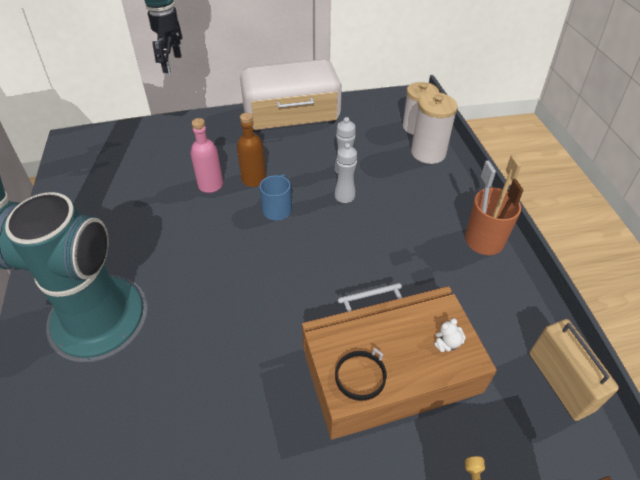

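Top view (up = +x, left = +y): the cabinet is at (430–530, 121–276), with its handle bar at (405, 205), the frog at (482, 148) and the egg ring at (500, 237). The grinders are at (165, 168) and (215, 180). Next I measure the handle and the cabinet's angle.

```bash
cat > m1.py <<'E'
from h import *
t=cv2.imread('pics/top0.png');c=cam('top');s=cam('side')
# handle: bright low-saturation in both views
for nm,cc,im,box in(('top',c,t,(395,165,415,245)),('side',s,cv2.imread('pics/side0.png'),(330,280,408,308))):
    x0,y0,x1,y1=box;r=im[y0:y1,x0:x1].astype(int)
    m=((r.min(2)>125)&(r.max(2)-r.min(2)<40)).astype(np.uint8)
    p=np.argwhere(m)[:,::-1]+[x0,y0]
    rc=cv2.minAreaRect(p.astype(np.float32));print(nm,len(p),rc)
    b=cv2.boxPoints(rc);l=sorted([(np.linalg.norm(b[i]-b[i-1]),(b[i]+b[i-1])/2) for i in range(4)],key=lambda a:a[0])[:2]
    P=[plane(cc,*e[1],0.084) for e in l];print(P,np.linalg.norm(P[0]-P[1]))
for n,px in(('FL',(430,126)),('BL',(515,121)),('BR',(531,271)),('FR',(442,276))): print(n,plane(c,*px,.104))
for n,px in(('L',(418,128)),('R',(428,278))): print('front',n,plane(c,*px,.102))
for n,px in(('frontL',(448,296)),('frontR',(304,324)),('BR',(492,362)),('BL',(333,430))): print('side',n,plane(s,*px,.104))
a=cv2.resize(t[110:290,385:545],None,fx=3.3,fy=3.3,interpolation=cv2.INTER_CUBIC);cv2.imwrite('pics/c1.png',a)
E
python3 m1.py
```

```text
top 523 ((406.0, 204.5), (67.0, 16.0), 90.0)
[array([ 0.6684305 , -0.11805211,  0.084     ]), array([ 0.52795689, -0.11538094,  0.084     ])] 0.14049900702919202
side 429 ((370.334228515625, 296.61517333984375), (14.091197967529297, 64.9843978881836), 77.00537872314453)
[array([ 0.52957985, -0.12790519,  0.084     ]), array([ 0.66793188, -0.11900139,  0.084     ])] 0.13863824818052556
FL [ 0.7591718  -0.16659698  0.104     ]
BL [ 0.77234911 -0.34657018  0.104     ]
BR [ 0.45866327 -0.36586389  0.104     ]
FR [ 0.44891227 -0.18323021  0.104     ]
front L [ 0.75531032 -0.1418687   0.102     ]
front R [ 0.44504253 -0.15529696  0.102     ]
side frontL [ 0.74833924 -0.16776562  0.104     ]
side frontR [ 0.44967934 -0.17318441  0.104     ]
side BR [ 0.77612972 -0.32693604  0.104     ]
side BL [ 0.45939554 -0.38856763  0.104     ]
```

View pics/c1.png

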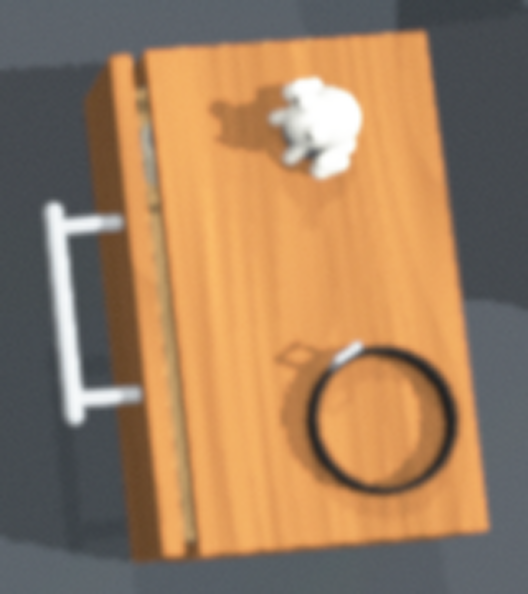

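```bash
python3 - <<'E'
from h import *
c=cam('top')
def q(x,y,z): return plane(c,385+x/3.3,110+y/3.3,z)
def ang(a,b): d=b-a;return np.degrees(np.arctan2(d[1],d[0])),np.linalg.norm(d)
h1,h2=q(55,208,.085),q(75,418,.085);print('handle',h1,h2,(h1+h2)/2,ang(h2,h1))
FL,BL,BR,FR=[q(*p,.104) for p in((146,50),(427,32),(489,527),(200,557))]
print(FL,BL,BR,FR,ang(FR,FL),ang(BR,BL),ang(FL,BL),ang(FR,BR))
a,b=q(112,57,.102),q(165,557,.102);print('front',a,b,ang(b,a),(a+b)/2)
a,b=q(132,55,.102),q(186,557,.102);print('frontback',a,b,ang(b,a),(a+b)/2)
E
```

```text
handle [ 0.66381105 -0.10874063  0.085     ] [ 0.53059118 -0.11881576  0.085     ] [ 0.59720112 -0.1137782   0.085     ] (np.float64(4.324922446786368), np.float64(0.13360030200716924))
[ 0.7609797  -0.16506802  0.104     ] [ 0.77516296 -0.34541932  0.104     ] [ 0.46129507 -0.37050789  0.104     ] [ 0.44331642 -0.1903995   0.104     ] (np.float64(4.559299743598376), np.float64(0.31867169162126185)) (np.float64(4.57013628185981), np.float64(0.3148689976775258)) (np.float64(-85.50337724572199), np.float64(0.180908141723872)) (np.float64(-84.29954257847518), np.float64(0.18100348520385212))
front [ 0.75689115 -0.14386779  0.102     ] [ 0.44344408 -0.16941291  0.102     ] (np.float64(4.659159333368042), np.float64(0.3144862798051824)) [ 0.60016762 -0.15664035  0.102     ]
frontback [ 0.75831384 -0.15655183  0.102     ] [ 0.44342485 -0.18229194  0.102     ] (np.float64(4.673164561548087), np.float64(0.3159392872383166)) [ 0.60086935 -0.16942189  0.102     ]
```

The handle is at (0.597, −0.114, 0.082), and the cabinet is turned 4.6°, so the drawer opens along (−0.08, 0.997). The drawer is about 8 mm out already. Now I move over the handle with the tool's y at −85.4°, which leaves room for the later quarter turn.

>>> {"name": "drive_tool", "arguments": {
  "deltas": [
    {"hand": 1,"offset": [0,0,6],"angular": [0,0,-8]},
    {"hand": 1,"offset": [2.6,-5.2,8],"angular": [0,0,-18]},
    {"hand": 1,"offset": [5.2,-10.4,8],"angular": [0,0,-28]},
    {"hand": 1,"offset": [7.8,-15.6,8],"angular": [0,0,-38]},
    {"hand": 1,"offset": [10.4,-20.8,8],"angular": [0,0,-48]},
    {"hand": 0.6,"offset": [13,-26,8],"angular": [0,0,-58]},
    {"hand": 0.5,"offset": [15.6,-31.2,8],"angular": [0,0,-68]},
    {"hand": 0.4,"offset": [18.2,-36.4,8],"angular": [0,0,-78]}
  ]
}}

```text
time: 1.25
tool_pos: [0.4074, 0.2707, 0.3114]
tcp_rot: [2.367, 2.065, 0.001]
wrist_force: [1.0, 0.4, -0.4]
width: 0.402
```

>>> {"name": "drive_tool", "arguments": {
  "deltas": [
    {"hand": 0.4,"offset": [2.6,-5.2,0],"angular": [0,0,-10]},
    {"hand": 0.4,"offset": [5.2,-10.4,0],"angular": [0,0,-20]},
    {"hand": 0.4,"offset": [7.8,-15.6,0],"angular": [0,0,-30]},
    {"hand": 0.4,"offset": [10.4,-20.8,0],"angular": [0,0,-40]},
    {"hand": 0.4,"offset": [13,-26,0],"angular": [0,0,-50]},
    {"hand": 0.4,"offset": [15.6,-31.2,0],"angular": [0,0,-60]},
    {"hand": 0.4,"offset": [18.2,-36.4,0],"angular": [0,0,-70]},
    {"hand": 0.4,"offset": [19,-38.6,0],"angular": [0,0,-78]}
  ]
}}

```text
time: 2.25
tool_pos: [0.5977, -0.1167, 0.3107]
tcp_rot: [3.139, 0.112, -0.001]
wrist_force: [0.2, 0.7, 0.1]
width: 0.4
```

```bash
cat >> h.py <<'E'
from scipy.spatial.transform import Rotation as Ro
def st():
    s=bot.read_state();M=Ro.from_rotvec(s['tcp_rot']).as_matrix();np.set_printoptions(precision=4,suppress=True)
    print('t',s['time'],'p',s['tool_pos'],'yaw_y',np.degrees(np.arctan2(M[1,1],M[0,1])),'z',M[:,2],'F',s['wrist_force'],'w',s['width'],'q',s['q'])
    return s
E
python3 -c "from h import *;st()"
```

```text
t 2.25 p [ 0.5977 -0.1167  0.3107] yaw_y -85.90556983697273 z [-0.0005 -0.0005 -1.    ] F [0.2379 0.7026 0.1299] w 0.40023533780988607 q [-0.2334  0.1015  1.6494 -0.0006  1.3911  1.2661]
```

>>> {"name": "drive_tool", "arguments": {
  "deltas": [
    {"hand": 0.4,"offset": [0,0.3,-6]},
    {"hand": 0.4,"offset": [0,0.3,-12]},
    {"hand": 0.4,"offset": [0,0.3,-17]},
    {"hand": 0.4,"offset": [0,0.3,-20]},
    {"hand": 0.4,"offset": [0,0.3,-22]},
    {"hand": 0.4,"offset": [0,0.3,-23.5]},
    {"hand": 0.4,"offset": [0,0.3,-24.5]},
    {"hand": 0.4,"offset": [0,0.3,-24.5]}
  ]
}}

```text
invalid input
```

```bash
python3 - <<'E'
from h import *
st();c=cam('side');cv2.imwrite('pics/s1.png',cv2.resize(c['frame'][180:380,270:510],None,fx=3,fy=3,interpolation=cv2.INTER_CUBIC))
E
```

```text
t 2.25 p [ 0.5977 -0.1167  0.3107] yaw_y -85.90556983697273 z [-0.0005 -0.0005 -1.    ] F [0.2379 0.7026 0.1299] w 0.40023533780988607 q [-0.2334  0.1015  1.6494 -0.0006  1.3911  1.2661]
```

View pics/s1.png

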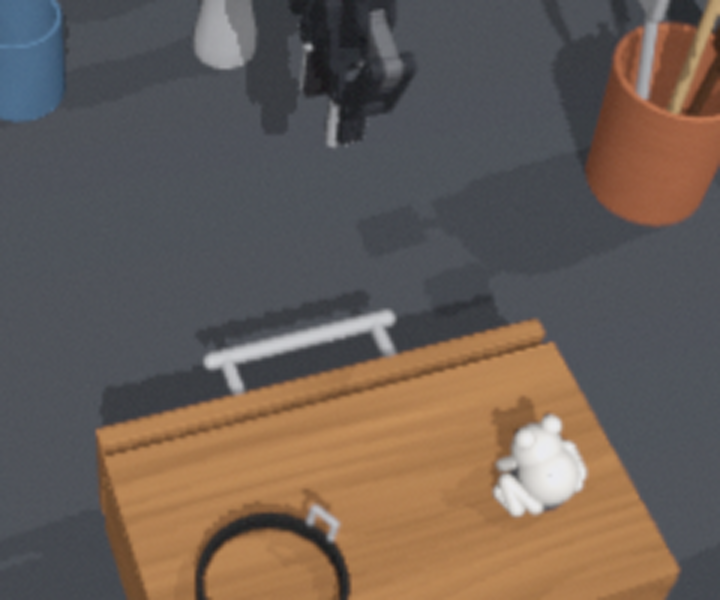

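That row was refused because "angular" was missing, so the arm has not moved. The side crop shows the gripper still high, with the handle ends at crop pixels (208, 361) and (393, 317). I'll cross-check the handle position from those.

```bash
python3 - <<'E'
from h import *
c=cam('side')
a,b=[plane(c,270+x/3,180+y/3,.085) for x,y in((210,359),(390,317))];print(a,b,(a+b)/2)
E
```

```text
[ 0.5344221  -0.11887765  0.085     ] [ 0.66632882 -0.10978413  0.085     ] [ 0.60037546 -0.11433089  0.085     ]
```

>>> {"name": "drive_tool", "arguments": {
  "deltas": [
    {"hand": 0.4,"offset": [0,0.3,-6],"angular": [0,0,0]},
    {"hand": 0.4,"offset": [0,0.3,-12],"angular": [0,0,0]},
    {"hand": 0.4,"offset": [0,0.3,-16],"angular": [0,0,0]},
    {"hand": 0.4,"offset": [0,0.3,-18],"angular": [0,0,0]}
  ]
}}

```text
time: 2.85
tool_pos: [0.5948, -0.1091, 0.1284]
tcp_rot: [-3.137, -0.128, 0.007]
wrist_force: [0.7, 0.6, 0.4]
width: 0.398
```

Both views agree on the handle's y at −0.114. I descend the rest of the way slowly.

>>> {"name": "drive_tool", "arguments": {
  "deltas": [
    {"hand": 0.4,"offset": [0.2,0,0],"angular": [0,0,0]},
    {"hand": 0.4,"offset": [0.2,0,-1.5],"angular": [0,0,0]},
    {"hand": 0.4,"offset": [0.2,0,-3],"angular": [0,0,0]},
    {"hand": 0.4,"offset": [0.2,0,-4.5],"angular": [0,0,0]},
    {"hand": 0.4,"offset": [0.2,0,-6],"angular": [0,0,0]},
    {"hand": 0.4,"offset": [0.2,0,-6.6],"angular": [0,0,0]},
    {"hand": 0.4,"offset": [0.2,0,-6.6],"angular": [0,0,0]}
  ]
}}

```text
time: 3.72
tool_pos: [0.5984, -0.1105, 0.0644]
tcp_rot: [-3.139, -0.124, 0.002]
wrist_force: [-0.3, 0.2, 0.0]
width: 0.402
```

```bash
python3 - <<'E'
from h import *
st()
E
```

```text
t 3.725 p [ 0.5984 -0.1105  0.0644] yaw_y -85.47189636625784 z [-0.0015  0.0003 -1.    ] F [-0.2566  0.2234  0.0211] w 0.40156338417557763 q [-0.2235  0.2938  1.8961 -0.      0.9531  1.2682]
```

>>> {"name": "drive_tool", "arguments": {
  "deltas": [
    {"hand": 0.4,"offset": [0,-0.3,0],"angular": [0,0,0]},
    {"hand": 0.3,"offset": [0,-0.3,0],"angular": [0,0,0]},
    {"hand": 0.22,"offset": [0,-0.3,0],"angular": [0,0,0]},
    {"hand": 0.17,"offset": [0,-0.3,0],"angular": [0,0,0]},
    {"hand": 0.12,"offset": [0,-0.3,0],"angular": [0,0,0]},
    {"hand": 0.06,"offset": [0,-0.3,0],"angular": [0,0,0]},
    {"hand": 0.05,"offset": [0,-0.3,0],"angular": [0,0,0]}
  ],
  "force": 25
}}

```text
time: 4.6
tool_pos: [0.5991, -0.1135, 0.0656]
tcp_rot: [-3.139, -0.124, -0.0]
wrist_force: [-1.6, 1.7, 1.9]
width: 0.117
```

>>> {"name": "drive_tool", "arguments": {
  "deltas": [
    {"hand": 0,"offset": [0,0.1,0],"angular": [0,0,0]},
    {"hand": 0,"offset": [0,0.3,0],"angular": [0,0,0]},
    {"hand": 0,"offset": [0,0.6,0],"angular": [0,0,0]},
    {"hand": 0,"offset": [-0.1,1.0,0],"angular": [0,0,0]},
    {"hand": 0,"offset": [-0.1,1.5,0],"angular": [0,0,0]},
    {"hand": 0,"offset": [-0.2,2.0,0],"angular": [0,0,0]},
    {"hand": 0,"offset": [-0.2,2.5,0],"angular": [0,0,0]},
    {"hand": 0,"offset": [-0.2,3.0,0],"angular": [0,0,0]}
  ]
}}

```text
time: 5.6
tool_pos: [0.5967, -0.0832, 0.0655]
tcp_rot: [3.139, 0.125, -0.001]
wrist_force: [-3.1, -1.7, 7.0]
width: 0.116
```

>>> {"name": "drive_tool", "arguments": {
  "deltas": [
    {"hand": 0,"offset": [0,0.5,0],"angular": [0,0,0]},
    {"hand": 0,"offset": [-0.1,1.0,0],"angular": [0,0,0]},
    {"hand": 0,"offset": [-0.1,1.5,0],"angular": [0,0,0]},
    {"hand": 0,"offset": [-0.2,2.0,0],"angular": [0,0,0]},
    {"hand": 0,"offset": [-0.2,2.5,0],"angular": [0,0,0]},
    {"hand": 0,"offset": [-0.2,3.0,0],"angular": [0,0,0]},
    {"hand": 0,"offset": [-0.3,3.5,0],"angular": [0,0,0]},
    {"hand": 0,"offset": [-0.3,4.0,0],"angular": [0,0,0]}
  ]
}}

```text
time: 6.6
tool_pos: [0.5934, -0.0432, 0.0656]
tcp_rot: [-3.139, -0.124, 0.002]
wrist_force: [-4.0, -2.0, 7.5]
width: 0.118
```

>>> {"name": "drive_tool", "arguments": {
  "deltas": [
    {"hand": 0,"offset": [0,0.5,0],"angular": [0,0,0]},
    {"hand": 0,"offset": [-0.1,1.0,0],"angular": [0,0,0]},
    {"hand": 0,"offset": [-0.1,1.5,0],"angular": [0,0,0]},
    {"hand": 0,"offset": [-0.2,2.0,0],"angular": [0,0,0]},
    {"hand": 0,"offset": [-0.2,2.5,0],"angular": [0,0,0]},
    {"hand": 0,"offset": [-0.2,3.0,0],"angular": [0,0,0]},
    {"hand": 0,"offset": [-0.3,3.5,0],"angular": [0,0,0]},
    {"hand": 0,"offset": [-0.3,4.0,0],"angular": [0,0,0]}
  ]
}}

```text
time: 7.6
tool_pos: [0.5901, -0.0032, 0.0655]
tcp_rot: [-3.139, -0.124, 0.003]
wrist_force: [-5.9, -2.3, 9.5]
width: 0.118
```

>>> {"name": "drive_tool", "arguments": {
  "deltas": [
    {"hand": 0,"offset": [0,0.5,0],"angular": [0,0,0]},
    {"hand": 0,"offset": [-0.1,0.9,0],"angular": [0,0,0]},
    {"hand": 0,"offset": [-0.1,1.3,0],"angular": [0,0,0]},
    {"hand": 0,"offset": [-0.1,1.7,0],"angular": [0,0,0]},
    {"hand": 0,"offset": [-0.2,2.0,0],"angular": [0,0,0]},
    {"hand": 0,"offset": [-0.2,2.3,0],"angular": [0,0,0]},
    {"hand": 0,"offset": [-0.2,2.5,0],"angular": [0,0,0]},
    {"hand": 0,"offset": [-0.2,2.6,0],"angular": [0,0,0]}
  ]
}}

```text
time: 8.6
tool_pos: [0.5879, 0.0228, 0.0655]
tcp_rot: [-3.139, -0.125, 0.003]
wrist_force: [-5.1, -1.6, 8.2]
width: 0.117
```

>>> {"name": "drive_tool", "arguments": {
  "deltas": [
    {"hand": 0,"offset": [0,0.1,0],"angular": [0,0,0]},
    {"hand": 0,"offset": [0,0.2,0],"angular": [0,0,0]},
    {"hand": 0,"offset": [0,0.3,0],"angular": [0,0,0]},
    {"hand": 0,"offset": [0,0.4,0],"angular": [0,0,0]},
    {"hand": 0,"offset": [0,0.5,0],"angular": [0,0,0]},
    {"hand": 0,"offset": [0,0.6,0],"angular": [0,0,0]},
    {"hand": 0,"offset": [0,0.6,0],"angular": [0,0,0]}
  ]
}}

```text
time: 9.48
tool_pos: [0.5874, 0.0289, 0.0655]
tcp_rot: [-3.139, -0.125, 0.005]
wrist_force: [-5.2, -1.0, 9.9]
width: 0.117
```

```bash
python3 - <<'E'
from h import *
st();c=cam('top','t2.png');cv2.imwrite('pics/c2.png',cv2.resize(c['frame'][100:300,310:550],None,fx=3,fy=3,interpolation=cv2.INTER_CUBIC))
E
```

```text
t 9.475 p [0.5874 0.0289 0.0655] yaw_y -85.45421586450887 z [-0.0032  0.0002 -1.    ] F [-5.2445 -0.9726  9.893 ] w 0.11727811714588096 q [0.0066 0.2591 1.9391 0.0003 0.9467 1.4979]
```

View pics/c2.png

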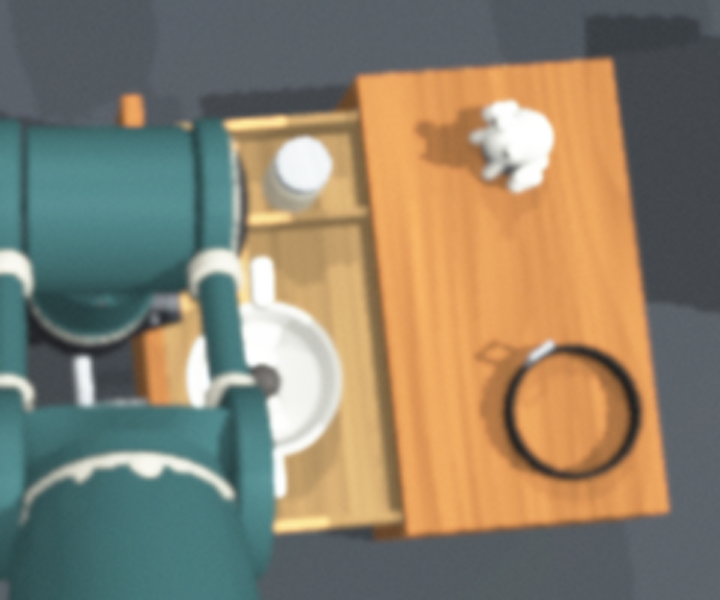

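The drawer is nearly out, with the ball in the middle of the dish at crop (265, 380). There is no force from the stop yet, so I creep on.

>>> {"name": "drive_tool", "arguments": {
  "deltas": [
    {"hand": 0,"offset": [0,0.1,0],"angular": [0,0,0]},
    {"hand": 0,"offset": [0,0.2,0],"angular": [0,0,0]},
    {"hand": 0,"offset": [0,0.3,0],"angular": [0,0,0]},
    {"hand": 0,"offset": [0,0.4,0],"angular": [0,0,0]},
    {"hand": 0,"offset": [0,0.4,0],"angular": [0,0,0]}
  ]
}}

```text
time: 10.15
tool_pos: [0.5874, 0.0292, 0.0655]
tcp_rot: [3.134, 0.126, -0.006]
wrist_force: [-5.8, -13.6, 10.0]
width: 0.111
```

The stop is reached: Fy is −13.6 N and the tool has travelled 142 mm from about 8 mm out. I release and lift off.

>>> {"name": "drive_tool", "arguments": {
  "deltas": [
    {"hand": 0,"offset": [0,-0.3,0],"angular": [0,0,0]},
    {"hand": 0.2,"offset": [0,-0.35,0],"angular": [0,0,0]},
    {"hand": 0.4,"offset": [0,-0.35,0],"angular": [0,0,0]},
    {"hand": 0.4,"offset": [0,-0.35,0],"angular": [0,0,0]},
    {"hand": 0.4,"offset": [0,-0.35,2],"angular": [0,0,0]},
    {"hand": 0.4,"offset": [0,-0.35,6],"angular": [0,0,0]},
    {"hand": 0.4,"offset": [0,-0.35,12],"angular": [0,0,0]},
    {"hand": 0.4,"offset": [0,-0.35,18],"angular": [0,0,0]}
  ]
}}

```text
time: 11.15
tool_pos: [0.5889, 0.0291, 0.2483]
tcp_rot: [-3.139, -0.124, -0.002]
wrist_force: [1.1, -0.1, 0.1]
width: 0.394
```

>>> {"name": "drive_tool", "arguments": {
  "deltas": [
    {"hand": 0.6,"offset": [-5,3,2],"angular": [0,0,0]},
    {"hand": 0.7,"offset": [-10,7,2],"angular": [0,0,0]},
    {"hand": 0.7,"offset": [-13,12,2],"angular": [0,0,0]},
    {"hand": 0.7,"offset": [-13,18,2],"angular": [0,0,0]},
    {"hand": 0.7,"offset": [-13,20,2],"angular": [0,0,0]}
  ]
}}

```text
time: 11.78
tool_pos: [0.4585, 0.2317, 0.2672]
tcp_rot: [-3.137, -0.129, -0.004]
wrist_force: [-0.1, 0.4, -0.3]
width: 0.701
```

```bash
python3 - <<'E'
from h import *
st();c=cam('top','t3.png');cam('side','s3.png');cv2.imwrite('pics/c3.png',cv2.resize(c['frame'][120:290,340:450],None,fx=3.5,fy=3.5,interpolation=cv2.INTER_CUBIC))
E
```

```text
t 11.775 p [0.4585 0.2317 0.2672] yaw_y -85.27696012606759 z [ 0.0025  0.0018 -1.    ] F [-0.1205  0.365  -0.3316] w 0.7011238758770422 q [ 0.4191 -0.0675  1.8997  0.0006  1.3063  1.9073]
```

View pics/c3.png

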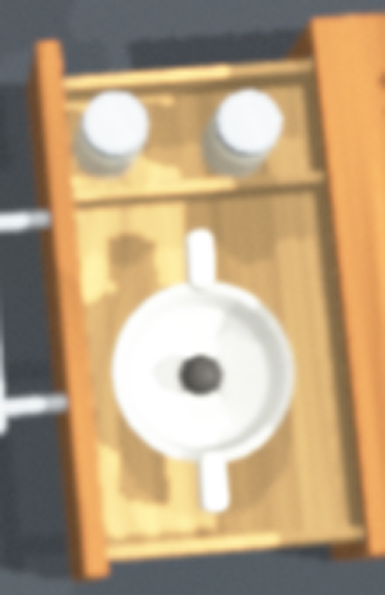

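The dish rim is centred at crop (203, 371), the ball is at (201, 374), and the ears' outer ends are at (200, 230) and (216, 511). Both jars are upright.

```bash
python3 - <<'E'
from h import *
c=cam('top')
def q(x,y,z,s=3.5): return plane(c,340+x/s-.36,120+y/s-.36,z)
im=cv2.imread('pics/t3.png')[120:290,340:450].astype(int)
m=((im.min(2)>140)&(im.max(2)-im.min(2)<35)).astype(np.uint8);m[:54]=0;m[:,:28]=0;m[:,88:]=0
n,l,sx,_=cv2.connectedComponentsWithStats(m);k=1+np.argmax(sx[1:,4]);print(sx[k])
m=(l==k).astype(np.uint8);p=np.argwhere(m)
e=[]
for r0,r1 in((sx[k][1],sx[k][1]+12),(sx[k][1]+sx[k][3]-12,sx[k][1]+sx[k][3])):
    w=p[(p[:,0]>=r0)&(p[:,0]<r1)];e.append(plane(c,340+w[:,1].mean(),120+w[:,0].mean(),.0715))
print('ear outer parts(mid ~76.5)',e,np.linalg.norm(e[0]-e[1]),(e[0]+e[1])/2)
d=e[0]-e[1];print('angle',np.degrees(np.arctan2(d[1],d[0])))
A,B=q(200,230,.0715),q(216,511,.0715);print('ends',A,B,np.linalg.norm(A-B),(A+B)/2)
print('rim c',q(203,371,.0585),'ball',q(201,374,.0445))
s=cam('side');f=cv2.imread('pics/s3.png')
C=(A+B)/2;u,v=proj(s,C);print(u,v)
for x in e: print(proj(s,x))
u,v=int(u),int(v);cv2.imwrite('pics/c4.png',cv2.resize(f[v-50:v+50,u-60:u+60],None,fx=5,fy=5,interpolation=cv2.INTER_CUBIC));print(u-60,v-50)
E
```

```text
[  32   66   52   80 2223]
ear outer parts(mid ~76.5) [array([ 0.62745805, -0.09992626,  0.0715    ]), array([ 0.48533387, -0.10557871,  0.0715    ])] 0.14223653389663618 [ 0.55639596 -0.10275248  0.0715    ]
angle 2.2775224897077537
ends [ 0.64066403 -0.10018589  0.0715    ] [ 0.47207557 -0.10692797  0.0715    ] 0.16872321950563074 [ 0.5563698  -0.10355693  0.0715    ]
rim c [ 0.55725656 -0.1025603   0.0585    ] ball [ 0.55746606 -0.10349763  0.0445    ]
348.3078754562272 295.68011571797024
(np.float64(380.3794103047428), np.float64(288.75365109993373))
(np.float64(315.30168538830276), np.float64(302.05486047277685))
288 245
```

View pics/c4.png

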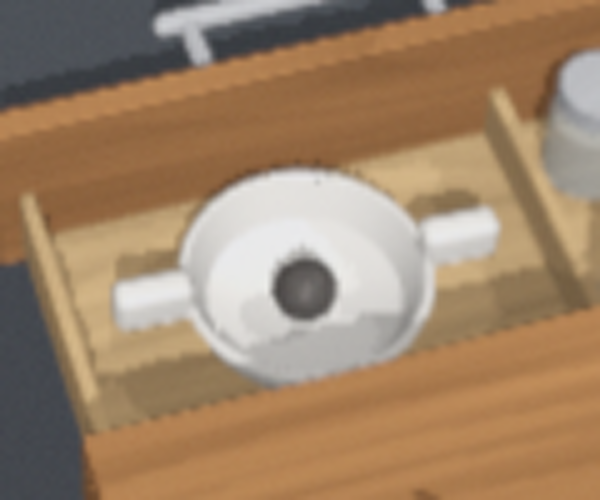

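The ears found in the top view project onto the ears in the side view. The dish centre is (0.5565, −0.103) at an angle of 2.3°, so ear_a is at (0.4885, −0.1057). I move above it.

>>> {"name": "drive_tool", "arguments": {
  "deltas": [
    {"hand": 0.5,"offset": [0.5,-5,0],"angular": [0,0,-1]},
    {"hand": 0.5,"offset": [1,-11,0],"angular": [0,0,-2.3]},
    {"hand": 0.5,"offset": [1.5,-17,0],"angular": [0,0,-2.3]},
    {"hand": 0.5,"offset": [2,-23,0],"angular": [0,0,-2.3]},
    {"hand": 0.5,"offset": [2.5,-29,0],"angular": [0,0,-2.3]},
    {"hand": 0.5,"offset": [3,-32.5,-3],"angular": [0,0,-2.3]},
    {"hand": 0.5,"offset": [3,-33.7,-8],"angular": [0,0,-2.3]},
    {"hand": 0.5,"offset": [3,-33.7,-13],"angular": [0,0,-2.3]}
  ]
}}

```text
time: 12.98
tool_pos: [0.4886, -0.1115, 0.1346]
tcp_rot: [3.14, 0.054, 0.002]
wrist_force: [0.2, 0.3, 0.4]
width: 0.5
```

>>> {"name": "drive_tool", "arguments": {
  "deltas": [
    {"hand": 0.5,"offset": [0,0,0],"angular": [0,0,0]},
    {"hand": 0.5,"offset": [0,0,0],"angular": [0,0,0]}
  ]
}}

```text
time: 13.22
tool_pos: [0.4897, -0.1092, 0.1369]
tcp_rot: [3.14, 0.059, 0.003]
wrist_force: [0.5, -0.2, 0.4]
width: 0.503
```

```bash
python3 -c "from h import *;st()"
```

```text
t 13.225 p [ 0.4897 -0.1092  0.1369] yaw_y -87.83483517769308 z [ 0.0016 -0.0007 -1.    ] F [ 0.4966 -0.2174  0.3884] w 0.5025062149514867 q [-0.2689  0.0154  2.0684 -0.0002  1.0561  1.2643]
```

>>> {"name": "drive_tool", "arguments": {
  "deltas": [
    {"hand": 0.5,"offset": [-0.1,0.35,-2],"angular": [0,0,0]},
    {"hand": 0.5,"offset": [-0.1,0.35,-4],"angular": [0,0,0]},
    {"hand": 0.5,"offset": [-0.1,0.35,-6],"angular": [0,0,0]},
    {"hand": 0.5,"offset": [-0.1,0.35,-7.5],"angular": [0,0,0]},
    {"hand": 0.5,"offset": [-0.1,0.35,-8.5],"angular": [0,0,0]},
    {"hand": 0.5,"offset": [-0.1,0.35,-9.3],"angular": [0,0,0]},
    {"hand": 0.5,"offset": [-0.1,0.35,-9.5],"angular": [0,0,0]},
    {"hand": 0.5,"offset": [-0.1,0.35,-9.5],"angular": [0,0,0]}
  ]
}}

```text
time: 14.22
tool_pos: [0.4881, -0.1046, 0.0404]
tcp_rot: [3.141, 0.061, 0.0]
wrist_force: [0.6, 0.3, 0.1]
width: 0.498
```

```bash
python3 - <<'E'
from h import *
st();c=cam('side','s5.png');cv2.imwrite('pics/c5.png',cv2.resize(c['frame'][235:355,278:418],None,fx=4.5,fy=4.5,interpolation=cv2.INTER_CUBIC))
E
```

```text
t 14.225 p [ 0.4881 -0.1046  0.0404] yaw_y -87.76706515641455 z [ 0.0001 -0.     -1.    ] F [0.6326 0.2617 0.0863] w 0.4979864406965805 q [-0.2611  0.1384  2.1439 -0.      0.8591  1.2708]
```

View pics/c5.png

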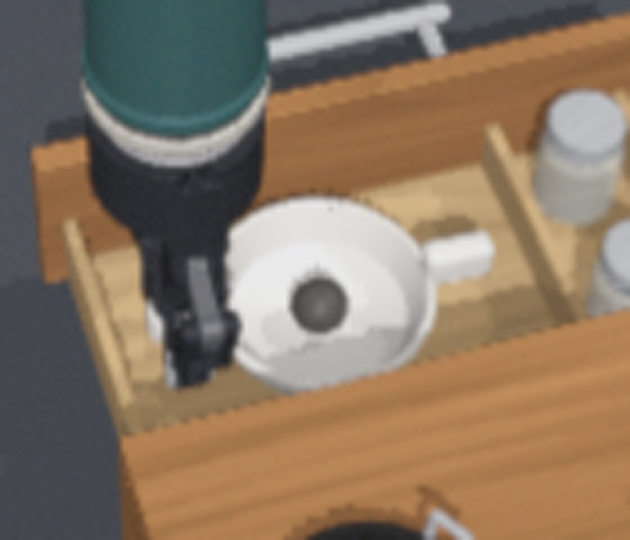

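The fingers straddle ear_a and are clear of the ball. I close slowly.

>>> {"name": "drive_tool", "arguments": {
  "deltas": [
    {"hand": 0.4,"offset": [0,-0.1,0.1],"angular": [0,0,0]},
    {"hand": 0.32,"offset": [0,-0.1,0.1],"angular": [0,0,0]},
    {"hand": 0.27,"offset": [0,-0.1,0.1],"angular": [0,0,0]},
    {"hand": 0.23,"offset": [0,-0.1,0.1],"angular": [0,0,0]},
    {"hand": 0.2,"offset": [0,-0.1,0.1],"angular": [0,0,0]},
    {"hand": 0.17,"offset": [0,-0.1,0.1],"angular": [0,0,0]},
    {"hand": 0.14,"offset": [0,-0.1,0.1],"angular": [0,0,0]},
    {"hand": 0.1,"offset": [0,-0.1,0.1],"angular": [0,0,0]}
  ],
  "force": 20
}}

```text
time: 15.28
tool_pos: [0.4879, -0.1055, 0.0413]
tcp_rot: [-3.141, -0.061, 0.0]
wrist_force: [-1.3, -0.2, 0.8]
width: 0.163
```

>>> {"name": "drive_tool", "arguments": {
  "deltas": [
    {"hand": 0.05,"offset": [0,0,0],"angular": [0,0,0]},
    {"hand": 0,"offset": [0,0,0],"angular": [0,0,0]},
    {"hand": 0,"offset": [0,0,0],"angular": [0,0,0]}
  ],
  "force": 90
}}

```text
time: 15.65
tool_pos: [0.4879, -0.1055, 0.0414]
tcp_rot: [-3.141, -0.061, 0.0]
wrist_force: [-2.3, 1.6, 3.6]
width: 0.153
```

>>> {"name": "drive_tool", "arguments": {
  "deltas": [
    {"hand": 0,"offset": [0,0,0.1],"angular": [0,0,0]},
    {"hand": 0,"offset": [0,0,0.2],"angular": [0,0,0]},
    {"hand": 0,"offset": [0,0,0.3],"angular": [0,0,0]},
    {"hand": 0,"offset": [0,0,0.5],"angular": [0,0,0]},
    {"hand": 0,"offset": [0,0,0.7],"angular": [0,0,0]},
    {"hand": 0,"offset": [0,0,0.9],"angular": [0,0,0]},
    {"hand": 0,"offset": [0,0,1.0],"angular": [0,0,0]},
    {"hand": 0,"offset": [0,0,1.0],"angular": [0,0,0]}
  ]
}}

```text
time: 16.65
tool_pos: [0.4881, -0.1056, 0.0514]
tcp_rot: [3.141, 0.061, 0.0]
wrist_force: [0.1, -0.2, -3.5]
width: 0.15
```

```bash
python3 - <<'E'
from h import *
s=st();print(s['torque']);c=cam('side','s6.png');cv2.imwrite('pics/c6.png',cv2.resize(c['frame'][235:355,278:418],None,fx=4.5,fy=4.5,interpolation=cv2.INTER_CUBIC))
E
```

```text
t 16.65 p [ 0.4881 -0.1056  0.0514] yaw_y -87.77178691662036 z [ 0.0003 -0.     -1.    ] F [ 0.0657 -0.1874 -3.4662] w 0.15000905274315368 q [-0.263   0.1221  2.1373  0.      0.882   1.2689]
[0.013  0.2368 0.001 ]
```

View pics/c6.png

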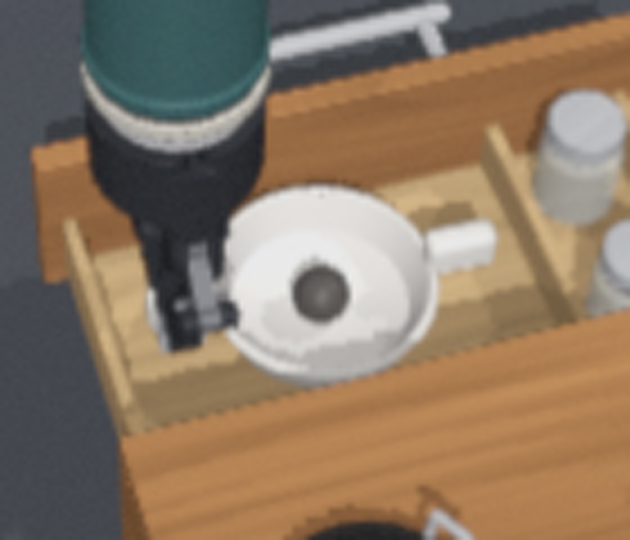

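The dish is held with its full weight on the wrist and no torque loss, the tilt is small, and the ball is in the middle. I lift 13 cm with ramps.

>>> {"name": "drive_tool", "arguments": {
  "deltas": [
    {"hand": 0,"offset": [0,0,0.2],"angular": [0,0,0]},
    {"hand": 0,"offset": [0,0,0.6],"angular": [0,0,0]},
    {"hand": 0,"offset": [0,0,1.2],"angular": [0,0,0]},
    {"hand": 0,"offset": [0,0,2.0],"angular": [0,0,0]},
    {"hand": 0,"offset": [0,0,2.8],"angular": [0,0,0]},
    {"hand": 0,"offset": [0,0,3.6],"angular": [0,0,0]},
    {"hand": 0,"offset": [0,0,4.4],"angular": [0,0,0]},
    {"hand": 0,"offset": [0,0,5.2],"angular": [0,0,0]}
  ],
  "force": 110
}}

```text
time: 17.7
tool_pos: [0.4879, -0.1056, 0.1039]
tcp_rot: [-3.141, -0.061, -0.0]
wrist_force: [0.8, -1.1, -3.0]
width: 0.142
```

>>> {"name": "drive_tool", "arguments": {
  "deltas": [
    {"hand": 0,"offset": [0,0,0.8],"angular": [0,0,0]},
    {"hand": 0,"offset": [0,0,1.6],"angular": [0,0,0]},
    {"hand": 0,"offset": [0,0,2.4],"angular": [0,0,0]},
    {"hand": 0,"offset": [0,0,3.2],"angular": [0,0,0]},
    {"hand": 0,"offset": [0,0,4.0],"angular": [0,0,0]},
    {"hand": 0,"offset": [0,0,4.8],"angular": [0,0,0]},
    {"hand": 0,"offset": [0,0,5.6],"angular": [0,0,0]},
    {"hand": 0,"offset": [0,0,6.4],"angular": [0,0,0]}
  ]
}}

```text
time: 18.7
tool_pos: [0.488, -0.1056, 0.1678]
tcp_rot: [-3.141, -0.061, 0.0]
wrist_force: [0.9, -0.3, -2.2]
width: 0.148
```

>>> {"name": "drive_tool", "arguments": {
  "deltas": [
    {"hand": 0,"offset": [0,0,0.6],"angular": [0,0,0]},
    {"hand": 0,"offset": [0,0,1.0],"angular": [0,0,0]},
    {"hand": 0,"offset": [0,0,1.2],"angular": [0,0,0]},
    {"hand": 0,"offset": [0,0,1.3],"angular": [0,0,0]},
    {"hand": 0,"offset": [0,0,1.3],"angular": [0,0,0]},
    {"hand": 0,"offset": [0,0,1.3],"angular": [0,0,0]}
  ]
}}

```text
time: 19.45
tool_pos: [0.4878, -0.1056, 0.18]
tcp_rot: [-3.141, -0.061, 0.001]
wrist_force: [0.5, 0.1, -1.7]
width: 0.147
```

```bash
python3 - <<'E'
from h import *
s=st();print(s['torque']);c=cam('side','s7.png');t=cam('top','t7.png')
a=cv2.resize(c['frame'][180:330,270:430],None,fx=2.5,fy=2.5,interpolation=cv2.INTER_CUBIC)
b=cv2.resize(t['frame'][130:280,310:470],None,fx=2.5,fy=2.5,interpolation=cv2.INTER_CUBIC)
cv2.imwrite('pics/c7.png',np.hstack([a,b]))
E
```

```text
t 19.45 p [ 0.4878 -0.1056  0.18  ] yaw_y -87.7734483491129 z [-0.0005  0.0001 -1.    ] F [ 0.4734  0.0647 -1.6661] w 0.1467454010953623 q [-0.263  -0.0315  2.0294  0.      1.1442  1.2689]
[ 0.0158  0.1806 -0.0159]
```

View pics/c7.png

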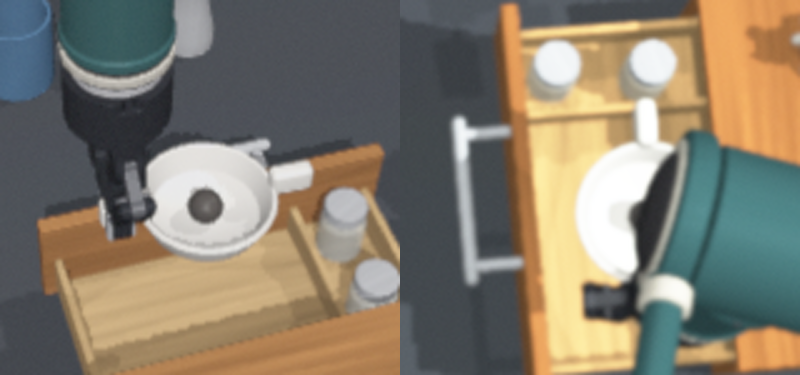

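The dish is out and clear of the drawer. In the side crop the ball is near the middle at (205, 206) and ear_b is at (292, 179). I check the tilt against a level prediction and work out the rotation waypoints.

```bash
python3 - <<'E'
from h import *
s=cam('side')
f=lambda X:np.round((np.array(proj(s,X))-[270,180])*2.5,1)
for sag in(0,.005,.01): 
    a=np.radians(2.3);C=np.array([.4878,-.1056])
    print(sag,'earb mid',f([*(C+.136*np.array([np.cos(a),np.sin(a)])),.199-sag]),'top end',f([*(C+.152*np.array([np.cos(a),np.sin(a)])),.210-sag]),'ball',f([*(C+.068*np.array([np.cos(a),np.sin(a)])),.183-sag/2]))
for th in(0,11,22,33,44,55,66,77,87.7):
    b=np.radians(2.3+th);a=np.radians(2.3)
    d=6.8*np.array([np.cos(a)-np.cos(b),np.sin(a)-np.sin(b)]);print(th,np.round(d,2))
E
```

```text
0 earb mid [287. 176.] top end [308.1 163. ] ball [201.5 205.4]
0.005 earb mid [286.3 180.2] top end [307.3 167.2] ball [201.4 207.5]
0.01 earb mid [285.7 184.3] top end [306.6 171.4] ball [201.2 209.5]
0 [0. 0.]
11 [ 0.18 -1.29]
22 [ 0.6  -2.53]
33 [ 1.24 -3.66]
44 [ 2.1  -4.64]
55 [ 3.12 -5.45]
66 [ 4.28 -6.05]
77 [ 5.53 -6.41]
87.7 [ 6.79 -6.53]
```

The sag is about 3 mm over 136 mm, or 0.03 rad or less. I now turn about the dish's own centre.

>>> {"name": "drive_tool", "arguments": {
  "deltas": [
    {"hand": 0,"offset": [0,-0.12,0],"angular": [0,0,1]},
    {"hand": 0,"offset": [0.02,-0.36,0],"angular": [0,0,3]},
    {"hand": 0,"offset": [0.07,-0.71,0],"angular": [0,0,6]},
    {"hand": 0,"offset": [0.13,-1.06,0],"angular": [0,0,9]},
    {"hand": 0,"offset": [0.21,-1.41,0],"angular": [0,0,12]},
    {"hand": 0,"offset": [0.3,-1.75,0],"angular": [0,0,15]},
    {"hand": 0,"offset": [0.42,-2.09,0],"angular": [0,0,18]},
    {"hand": 0,"offset": [0.55,-2.42,0],"angular": [0,0,21]}
  ]
}}

```text
time: 20.6
tool_pos: [0.4935, -0.13, 0.1803]
tcp_rot: [3.076, 0.636, -0.0]
wrist_force: [-0.1, 0.3, -1.7]
width: 0.145
```

>>> {"name": "drive_tool", "arguments": {
  "deltas": [
    {"hand": 0,"offset": [0.15,-0.32,0],"angular": [0,0,3]},
    {"hand": 0,"offset": [0.31,-0.64,0],"angular": [0,0,6]},
    {"hand": 0,"offset": [0.5,-0.94,0],"angular": [0,0,9]},
    {"hand": 0,"offset": [0.7,-1.24,0],"angular": [0,0,12]},
    {"hand": 0,"offset": [0.91,-1.53,0],"angular": [0,0,15]},
    {"hand": 0,"offset": [1.14,-1.8,0],"angular": [0,0,18]},
    {"hand": 0,"offset": [1.38,-2.06,0],"angular": [0,0,21]},
    {"hand": 0,"offset": [1.63,-2.31,0],"angular": [0,0,24]}
  ]
}}

```text
time: 21.6
tool_pos: [0.5099, -0.1532, 0.1803]
tcp_rot: [2.877, 1.262, -0.0]
wrist_force: [-0.1, 0.7, -2.1]
width: 0.144
```

>>> {"name": "drive_tool", "arguments": {
  "deltas": [
    {"hand": 0,"offset": [0.27,-0.23,0],"angular": [0,0,3]},
    {"hand": 0,"offset": [0.55,-0.45,0],"angular": [0,0,6]},
    {"hand": 0,"offset": [0.84,-0.66,0],"angular": [0,0,9]},
    {"hand": 0,"offset": [1.14,-0.85,0],"angular": [0,0,12]},
    {"hand": 0,"offset": [1.45,-1.02,0],"angular": [0,0,15]},
    {"hand": 0,"offset": [1.77,-1.18,0],"angular": [0,0,18]},
    {"hand": 0,"offset": [2.1,-1.32,0],"angular": [0,0,21]},
    {"hand": 0,"offset": [2.43,-1.44,0],"angular": [0,0,24]}
  ]
}}

```text
time: 22.6
tool_pos: [0.5343, -0.1676, 0.1803]
tcp_rot: [2.551, 1.832, 0.0]
wrist_force: [1.2, -1.2, -1.8]
width: 0.142
```

>>> {"name": "drive_tool", "arguments": {
  "deltas": [
    {"hand": 0,"offset": [0.34,-0.11,0],"angular": [0,0,3]},
    {"hand": 0,"offset": [0.69,-0.19,0],"angular": [0,0,6]},
    {"hand": 0,"offset": [1.03,-0.26,0],"angular": [0,0,9]},
    {"hand": 0,"offset": [1.39,-0.31,0],"angular": [0,0,12]},
    {"hand": 0,"offset": [1.74,-0.34,0],"angular": [0,0,15]},
    {"hand": 0,"offset": [2.0,-0.36,0],"angular": [0,0,17.2]},
    {"hand": 0,"offset": [2.18,-0.36,0],"angular": [0,0,18.7]},
    {"hand": 0,"offset": [2.18,-0.36,0],"angular": [0,0,18.7]}
  ]
}}

```text
time: 23.6
tool_pos: [0.556, -0.1709, 0.1803]
tcp_rot: [2.223, 2.22, -0.0]
wrist_force: [-0.2, 0.5, -2.1]
width: 0.146
```

>>> {"name": "drive_tool", "arguments": {
  "deltas": [
    {"hand": 0,"offset": [0,0,0],"angular": [0,0,0]},
    {"hand": 0,"offset": [0,0,0],"angular": [0,0,0]},
    {"hand": 0,"offset": [0,0,0],"angular": [0,0,0]},
    {"hand": 0,"offset": [0,0,0],"angular": [0,0,0]},
    {"hand": 0,"offset": [0,0,0],"angular": [0,0,0]},
    {"hand": 0,"offset": [0,0,0],"angular": [0,0,0]},
    {"hand": 0,"offset": [0,0,0],"angular": [0,0,0]},
    {"hand": 0,"offset": [0,0,0],"angular": [0,0,0]}
  ]
}}

```text
time: 24.6
tool_pos: [0.5559, -0.1709, 0.1803]
tcp_rot: [-2.223, -2.22, 0.0]
wrist_force: [0.6, -0.2, -1.8]
width: 0.147
```

```bash
python3 - <<'E'
from h import *
s=st();print(s['torque']);c=cam('side','s8.png');t=cam('top','t8.png')
a=cv2.resize(c['frame'][180:330,270:430],None,fx=2.5,fy=2.5,interpolation=cv2.INTER_CUBIC)
b=cv2.resize(t['frame'][130:280,330:490],None,fx=2.5,fy=2.5,interpolation=cv2.INTER_CUBIC)
cv2.imwrite('pics/c8.png',np.hstack([a,b]))
P=s['tool_pos'];d=np.array([0,1,0.])
for sag in(0,.005,.01):
  for n,X in(('earb end top',P+.152*d+[0,0,.030-sag*1.1]),('mid ball',P+.068*d+[0,0,.003-sag/2]),('rimL',P+.068*d+[-.054,0,.017-sag/2]),('rimR',P+.068*d+[.054,0,.017-sag/2])):
    print(sag,n,np.round((np.array(proj(c,X))-[270,180])*2.5,1),np.round((np.array(proj(t,X))-[330,130])*2.5+[400,0],1))
E
```

```text
t 24.6 p [ 0.5559 -0.1709  0.1803] yaw_y -0.06790713641524633 z [-0.  0. -1.] F [ 0.6269 -0.1818 -1.7821] w 0.14704749578703127 q [-0.3411  0.1262  1.8639  0.      1.1516 -0.3399]
[-0.0981 -0.0244 -0.0476]
0 earb end top [178.  103.8] [486.6 210.5]
0 mid ball [201.7 205.2] [595.1 216.8]
0 rimL [133.5 204.7] [599.7 286.4]
0 rimR [270.6 182.9] [596.9 142.1]
0.005 earb end top [177.8 108.5] [485.9 211.8]
0.005 mid ball [201.6 207.3] [594.5 217.3]
0.005 rimL [133.4 206.7] [599.1 286.7]
0.005 rimR [270.3 185. ] [596.3 142.8]
0.01 earb end top [177.5 113.2] [485.2 213. ]
0.01 mid ball [201.4 209.3] [594.  217.9]
0.01 rimL [133.4 208.8] [598.5 287.1]
0.01 rimR [270.  187.1] [595.8 143.5]
```

View pics/c8.png

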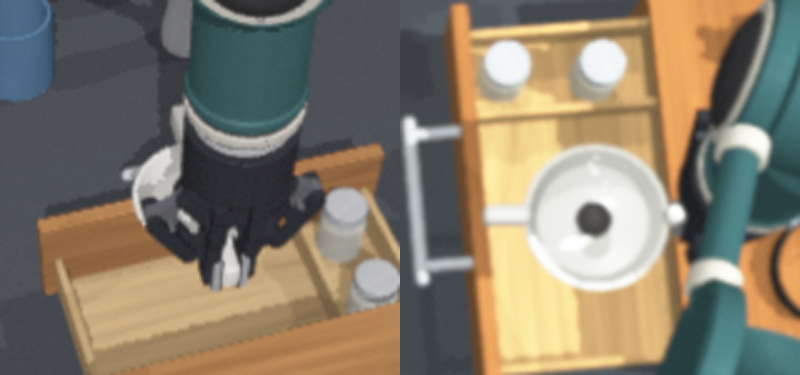

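The free ear (485, 213) and the ball (593, 219) are both within 2–3 crop pixels (about 1–2 mm) of the level, aligned prediction. The ear points at +y within about 1°, the jars are upright and the drawer is open. I hand in.

```bash
python3 -c "
from h import *
s=st();print(abs(s['joint_vel']).max());print(bot.finish_job())"
```

```text
t 24.7 p [ 0.5559 -0.1709  0.1803] yaw_y -0.06870304575853028 z [ 0.     -0.0001 -1.    ] F [ 0.6751  0.4647 -2.0847] w 0.1449900482344216 q [-0.3411  0.1261  1.8638 -0.      1.1516 -0.3399]
0.011557116802386769
the job is handed in; nothing more can be done
None
```

I pulled the drawer to its stop, took the dish by ear_a and lifted it out. I then gave it a quarter turn about its own centre and handed the job in at 24.7 s, still holding it level and still. No verdict was reported.

**Last checks:**
- **Drawer:** the stop showed as 13.6 N after about 142 mm of travel from about 8 mm out, and the last picture still shows it open.
- **Height:** the dish's foot is about 162 mm above the shelf.
- **Direction:** the free ear points at +y (the fridge) within about 1°.
- **Ball:** about 1–2 mm from the middle of the dish.
- **Tilt:** about 0.03 rad or less just after the lift. The last top view still fits a level dish, but the gripper hid most of the dish from the side camera.
- **Bystanders:** both jars are upright. I did not re-measure the others at the end; the arm never worked close to them.

**Disagreements:** the vertical force reading fell from 3.5 N just after the grasp to about 2 N at the end. The pictures showed no slipping, so I took this as sensor drift. One move call was refused for a missing field and resent; the arm did not move.

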